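Put the picked-out beads back in their display boxes

ROBOT

A 6-joint arm with a two-finger parallel gripper is mounted at the origin on the work surface. World frame = base frame: x ahead of the robot, y to its left, z up, the work surface at z = 0. Lengths are in m, angles in degrees, forces in N, time in s.
With the tool pointing down it reaches from about 0.25 to 0.725 m from the base axis. Payload 9.7 kg.
Tool frame: the origin (TCP) lies at the very end of the fingers, on their centre line; the grasp point (between the pads) lies 19 mm behind it; z points along the fingers, y is the line along which they close (so a half turn about z gives the same grasp; the last joint's range is limited). The gripper opens to 85 mm and grips with 20 to 120 N. Pads are 22 mm wide; open, the fingers measure 114 mm over their backs; the gripper's body (76 mm by 85 mm) begins 54 mm behind the grasp point. The pads swing forward as they close: fully open they stand 13 mm farther back than shut.
Start: joints at [76.318, 4.979, 10.078, 95.1, 0, 90], TCP at [0.13, 0.534, 0.231] pointing down, gripper open.
Joint ranges: [-179.16, 179.16], [-48.56, 103.87], [-65.8, 70.77], [-126.05, 130.52], [-82.76, 87.17], [-180, 180]. Speed limits (degrees/s): [127.2, 127.2, 147.25, 180, 180, 180].

INTERFACE

Orientations are given as [roll, pitch, yaw] about the fixed x, y, z axes, in that order (R = Rz(yaw) Ry(pitch) Rx(roll)).
In Python, from workcell import bot gives the robot as it stands.
- The arm moves only by the tool arm_command, never from a script. Its argument "series" is a list of rows, each a list of 4 numbers: the shift along the tool's x, y, z in m, then the turn about the tool's z in rad. A call has exactly 5 rows; each row is the pose to reach, as a shift and turn from the pose commanded when the call began, along the tool's axes at that moment; what a row does not reach only later rows make up. A row lasts 1/10 s, in which the tool goes at most 50 mm and 8.59 degrees, less where a joint would pass 70% of its speed; a pose out of reach is approached as far as the arm can. A call with a gripper value outside its range is refused whole. "hand" is the finger opening in m, from 0 to 0.0854, set as the call begins (left out, the last holds). The fingers move at their own pace and stop on an object; "grip_force" is the grip in N (left out, the last holds). Time passes only in rows, so rows that repeat a pose let the fingers close, or fill a call up. It gives the time, the measured TCP pose, the force, the opening and the grip force at its end, in the units of the state.
- bot.get_obs(): the state, without advancing time (a new reading comes with each control period).
- bot.camera(name): name is "scene" or "top"; returns a dict with "color" (420x560x3 uint8, blue, green, red), "camera_matrix" (3x3 intrinsics, pixels), "dist_coeffs" ([k1, k2, p1, p2, k3] as OpenCV has them; the pictures are not rectified), "xyz" and "orientation" of the camera in the world. Camera axes: x right, y up, looking along -z (the intrinsics and any distortion apply to the point x, -y, -z); pixel columns grow to the right and rows downward; lengths in m; the calibration is good to about 2 mm. A picture is of the moment at which its call begins. There is no depth.
- bot.job_done(): hands the job in; it is judged then, once.
Trained networks look in the newest picture that a camera, given by its name, has taken for a name from the list of things; names that differ only in an ending like _2 or _b are one class to them, and where a whole thing is asked for, a point or a joint stands for the part that bears it (a point fixed in the world has none). Each returns a list of dicts, best first, with "confidence" (0 to 1); they miss things now and then, are a little off and sometimes report something else, mostly with a low value. They report only what shows in the picture. A call takes as long as a camera call. They do not tell look-alikes from the thing itself.
- bot.find_in(camera, target): "location" ([column, row] in pixels, amid what is visible of it).
- bot.mark_of(camera, target): "location" ([column, row] in pixels: a listed point, or the origin of a listed thing).
The state is a dict: "time": time; "q": joint angles; "qd": joint speeds; "joint_efforts": joint torques, N m; "ee_pos": TCP position; "tcp_rot": TCP orientation; "wrist_force": force on the tool from outside, world axes, zero at the start; "torque": the same for the moment, N m; "opening": finger opening in m; "grasp_force": force on a finger pad.
Only numpy, scipy, OpenCV 4.12 (cv2) and the standard library are available. Lean on these libraries where they do the work, as an engineer would, in place of code of your own. Each camera call takes 0.05 s, during which the arm holds its last target. There are 200 camera calls.

TASK

The plate holds five large beads that a workshop guest picked out and did not use: put each one back in the wooden box that holds its own kind, the same shape and the same colour, lying flat on the others well inside the walls, with the two blue stars side by side rather than one on the other. They chip, so set them down gently instead of dropping them, and leave the column of bead jars standing where it is.

Things in the scene. Friction and masses are not known exactly. Their poses are not given: they have to be found in the camera images.
- star_blue_a: One of two alike light blue stars: ceramic star, 10 mm thick, five blunt points 24 mm from the centre, notches at 12.5 mm, about 20 g. Origin at its centre (5 mm above what it lies on), z through the thickness, x to one point, the others every 72 degrees. Held with one pad on a point and the other across the two points facing it (19 mm from the centre) it is 43 mm wide.
- star_blue_b: The other light blue star, just like star_blue_a. The five beads start flat and apart in a ring 66 mm (give or take 6) from the middle of a fixed round plate, about 78 mm from one to the next. The plate's floor is flat to 122 mm radius, 6 mm above the table; its rim rises from there to 16 mm at 142 mm radius.
- star_pink: Coral pink star, of the same make and size as the blue ones. It starts on the plate.
- donut_blue: Dark blue stone donut: flat ring 44 mm across, 10 mm thick, with a 15 mm hole, about 36 g. Origin at its centre (5 mm above what it lies on), z through the thickness. It starts on the plate.
- donut_pink: Deep pink donut, of the same make and size as the blue one. It starts on the plate.
- box_blue_star: Box of blue stars: open wooden display box, it does not move. Outside 122 mm along its x, 152 mm along its y, 38 mm high, walls 6 mm (inside 110 by 140 mm). Origin under its centre, on the table. It is part filled with light blue stars, a firm level bed whose top is 22 mm above the table, so the walls stand 16 mm above the bed.
- box_pink_star: Box of pink stars: the same box, with a bed of coral pink stars at the same level.
- box_blue_donut: Box of blue donuts: the same box, with a bed of dark blue stone donuts at the same level.
- box_pink_donut: Box of pink donuts: the same box, with a bed of deep pink stone donuts at the same level.
- jar_column: Column of three clear bead jars screwed together under a white lid, 38 mm across and 75 mm high, 90 g, standing loose on the table. Origin at the centre of its foot. To be left alone.
Mind the look-alikes: they are no part of the job. What is shaped like the star_pink but orange or yellow is not meant.

How it is judged:
By the outcome, as a careful person would: the job done as asked, in the order asked, and still so for the second after the job is handed in, with the robot touching nothing.
It also fails if it takes over 109 s, if anything falls off the work surface, if the arm or the gripper's body presses on something with over 40 N, if the wrist force passes 120 N, or if a joint passes its speed limit or range.

## Working session

There is one attempt and no reset: what is moved stays moved. The work goes in short steps, Python scripts to look and compute and a tool call to move; the robot and the scene stay as the last step left them, time stands still between calls to the robot, and variables do not carry over. Pictures are saved under pics/ and viewed, at most 14 in all, crops included, and the job is handed in when it is done.

Besides the shell and the picture viewer there is one more tool, called after ">>>" in YAML: its name, and indented under it one key for each argument. arm_command: Moves the arm, as the interface text tells. Its arguments: {"type":"object","properties":{"series":{"type":"array"},"hand":{"type":"number"},"grip_force":{"type":"number"}},"required":["series"]}

```bash
mkdir -p pics; cat > h.py <<'E'
import numpy as np, cv2
from scipy.spatial.transform import Rotation as R
from workcell import bot
def ray(cam,px):
    p=cv2.undistortPoints(np.array([[px]],float),np.array(cam["camera_matrix"]),np.array(cam["dist_coeffs"]))[0,0]
    o=np.array(cam["orientation"],float)
    M=o if o.shape==(3,3) else R.from_euler('xyz',o,degrees=True).as_matrix()
    return np.array(cam["xyz"]),M@np.array([p[0],-p[1],-1])
def at(cam,px,z):
    o,d=ray(cam,px); return o+d*(z-o[2])/d[2]
E
python3 - <<'E'
from h import *
import pickle
C={}
for n in("top","scene"):
    c=bot.camera(n);C[n]=c;cv2.imwrite(f"pics/{n}0.png",c["color"]);print(n,c["xyz"],c["orientation"],c["camera_matrix"])
    for t in "star_blue_a star_pink donut_blue donut_pink box_blue_star box_pink_star box_blue_donut box_pink_donut jar_column".split():
        z=.011 if t[:3] in("sta","don") else .0
        for m in bot.mark_of(n,t)[:4]: print(n,t,round(m["confidence"],2),np.round(m["location"]),np.round(at(c,m["location"],z),3))
pickle.dump(C,open("c0.pkl","wb"))
print(bot.get_obs())
E
```

```text
top [ 0.35592937 -0.1260707   1.14743691] [  6.40872106   0.46207546 -88.88985623] [[495.99182689   0.         269.93968561]
 [  0.         495.99182689 206.07233954]
 [  0.           0.           1.        ]]
top star_blue_a 0.57 [352. 202.] [ 0.496 -0.302  0.011]
top star_pink 0.73 [365. 310.] [ 0.252 -0.332  0.011]
top star_pink 0.72 [333. 230.] [ 0.431 -0.26   0.011]
top star_pink 0.63 [435. 282.] [ 0.317 -0.491  0.011]
top star_pink 0.56 [431. 201.] [ 0.501 -0.485  0.011]
top donut_blue 0.64 [301. 184.] [ 0.537 -0.186  0.011]
top donut_blue 0.62 [204. 151.] [0.609 0.042 0.011]
top donut_pink 0.48 [297. 215.] [ 0.465 -0.178  0.011]
top box_blue_star 0.87 [125. 155.] [0.6   0.231 0.   ]
top box_pink_star 0.59 [207. 221.] [0.446 0.031 0.   ]
top box_blue_donut 0.79 [204. 157.] [0.598 0.042 0.   ]
top box_pink_donut 0.77 [124. 226.] [0.431 0.223 0.   ]
top jar_column 0.64 [276. 119.] [ 0.693 -0.123  0.   ]
scene [1.30451881 0.25522642 0.79508097] [ 50.09031917  -1.21290948 116.50151433] [[455.44740379   0.         278.0285944 ]
 [  0.         455.44740379 209.44548817]
 [  0.       
[... 739 characters left out ...]
 271.] [ 0.688 -0.128  0.   ]
{'time': 1.0, 'q': array([ 7.63188289e+01,  4.98052102e+00,  1.00791001e+01,  9.50995983e+01,
       -4.63249807e-04,  9.00000829e+01]), 'qd': array([ 0.04091366,  0.00176287, -0.02061582, -0.0140531 ,  0.02120884,
       -0.0290675 ]), 'joint_efforts': array([ 1.01532230e-03, -5.20112944e+01,  4.64861369e+01,  1.86163510e-03,
       -2.13536026e-05,  2.19435350e-06]), 'ee_pos': array([0.13008838, 0.53439742, 0.23127652]), 'tcp_rot': array([-1.79998981e+02,  4.63251282e-04,  1.66318746e+02]), 'wrist_force': array([ 0.36655555, -0.18707332, -0.59732539]), 'torque': array([-0.00338494,  0.00526019,  0.00930741]), 'grasp_force': 0.0, 'opening': 0.08550578384877802}
```

View pics/top0.png

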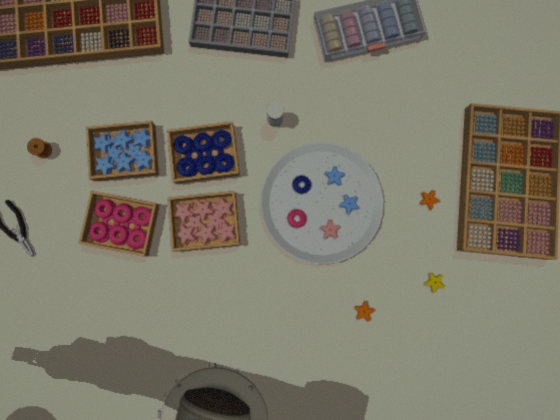

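View pics/scene0.png

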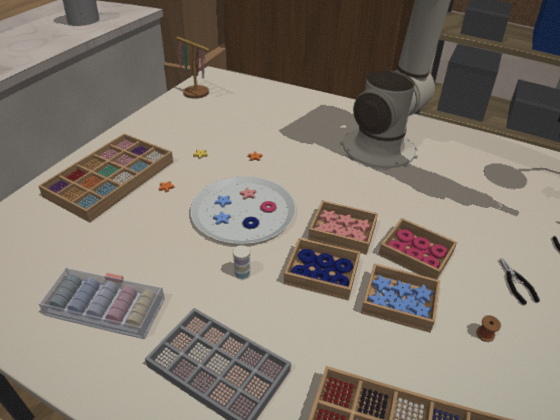

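Top picture: the plate is centred near (322,203). On it are blue stars at (334,176) and (349,204), the pink star at (330,229), the blue donut at (301,184) and the pink donut at (297,217). 

Could be taken for the pink star: orange at (430,200) and (365,311), and yellow at (434,282), all off the plate. The boxes' bed pieces near (124,155), (207,221), (203,152) and (120,224) look like the beads too. I choose only the pieces on the plate, and will check them in one crop.

```bash
python3 - <<'E'
from h import *
import pickle
C=pickle.load(open("c0.pkl","rb"));c=C["top"];im=c["color"]
s=im[80:265,75:395]
cv2.imwrite("pics/crop1.png",cv2.resize(s,None,fx=2.5,fy=2.5,interpolation=cv2.INTER_CUBIC))
F=6
hsv=cv2.cvtColor(im,cv2.COLOR_BGR2HSV)
cx={"bsA":(334,176),"bsB":(349,204),"ps":(330,229),"bd":(301,184),"pd":(297,217)}
B={}
for n,(u,v) in cx.items():
    r=16
    sub=cv2.resize(im[v-r:v+r+1,u-r:u+r+1],None,fx=F,fy=F,interpolation=cv2.INTER_CUBIC)
    lab=cv2.cvtColor(sub,cv2.COLOR_BGR2LAB).astype(float)
    bg=np.median(lab.reshape(-1,3),0); d=np.linalg.norm((lab-bg)[:,:,1:],axis=2)
    m=(d>0.5*np.percentile(d,92)).astype(np.uint8)
    k,l,st,ce=cv2.connectedComponentsWithStats(m); i=1+np.argmax(st[1:,4])
    ys,xs=np.nonzero(l==i)
    px=np.c_[(xs+.5)/F-.5+u-r,(ys+.5)/F-.5+v-r]
    w=np.array([at(c,p,.0135) for p in px[::3]])[:,:2]
    ctr=w.mean(0)
    q=w-ctr;z=q[:,0]+1j*q[:,1]
    th=np.degrees(np.angle((np.abs(z)**3*np.exp(5j*np.angle(z))).sum()))/5
    zz=np.abs((np.abs(z)**3*np.exp(5j*np.angle(z))).sum())/(np.abs(z)**3).sum()
    e=np.sqrt(st[i,4]/F/F*(1.13/496)**2)*1000
    print(n,np.round(ctr,4),"point angle mod72",round(th%72,1),"strength",round(zz,2),"sqrt area mm",round(e,1),"maxr",np.round(abs(z).max(),4),np.round(np.mean(px,0),1))
# scene check
print("plate",at(c,(322,203),.012))
E
```

```text
bsA [ 0.5563 -0.2611] point angle mod72 69.5 strength 0.6 sqrt area mm 31.9 maxr 0.0241 [333.9 175.8]
bsB [ 0.4927 -0.2962] point angle mod72 27.5 strength 0.61 sqrt area mm 32.1 maxr 0.0241 [349.1 203.4]
ps [ 0.432  -0.2522] point angle mod72 2.9 strength 0.61 sqrt area mm 32.1 maxr 0.0239 [329.7 229.4]
bd [ 0.5357 -0.1854] point angle mod72 55.7 strength 0.01 sqrt area mm 31.9 maxr 0.0206 [301.1 184. ]
pd [ 0.4566 -0.1753] point angle mod72 15.8 strength 0.01 sqrt area mm 33.8 maxr 0.0211 [296.3 218. ]
plate [ 0.49260049 -0.23419137  0.012     ]
```

View pics/crop1.png

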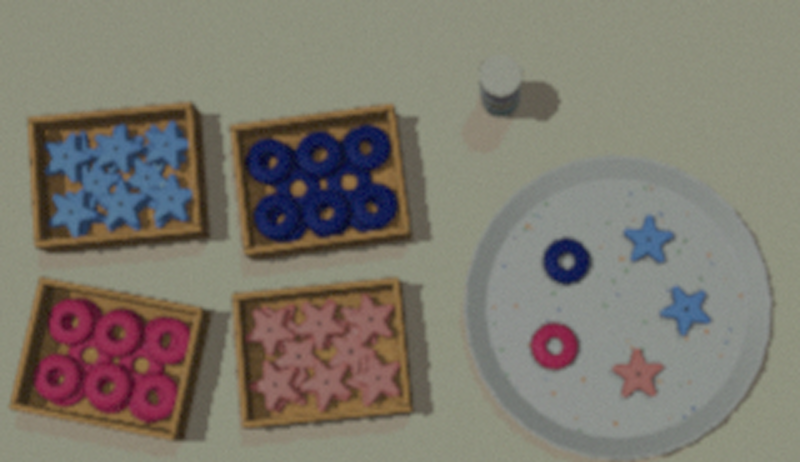

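The crop shows the right five on the plate: blue stars at crop (648,240) and (685,310), pink star (638,373), blue donut (567,261), pink donut (555,346). The boxes' rim corners are readable too, with the jar at (500,85).

```bash
python3 - <<'E'
from h import *
import pickle
C=pickle.load(open("c0.pkl","rb"));c=C["top"];s=C["scene"]
K={"BS":[(28,118),(195,103),(208,235),(37,250)],"BD":[(231,127),(397,105),(410,238),(247,256)],"PD":[(40,278),(205,310),(183,438),(12,408)],"PS":[(233,295),(400,279),(411,410),(243,427)]}
for n,k in K.items():
    w=np.array([at(c,((u+.5)/2.5-.5+75,(v+.5)/2.5-.5+80),.038)[:2] for u,v in k])
    L=w[1]-w[0]+w[2]-w[3]  # image right = -y
    S=w[0]-w[3]+w[1]-w[2]
    print(n,np.round(w.mean(0),3),"long",np.linalg.norm(L)/2,"short",np.linalg.norm(S)/2,"ang -L from +y",np.degrees(np.arctan2(L[0],-L[1])),"short ang from x",np.degrees(np.arctan2(S[1],S[0])))
# scene view bead check
for n,(x,y) in {"bsA":(.5563,-.2611),"bsB":(.4927,-.2962),"ps":(.432,-.2522),"bd":(.5357,-.1854),"pd":(.4566,-.1753)}.items():
    M=R.from_euler('xyz',s["orientation"],degrees=True).as_matrix()
    p=M.T@(np.array([x,y,.0135])-s["xyz"]);p=np.array([[p[0],-p[1],-p[2]]])
    uv=cv2.projectPoints(p,np.zeros(3),np.zeros(3),np.array(s["camera_matrix"]),np.array(s["dist_coeffs"]))[0].ravel()
    u,v=uv.round().astype(int); sub=s["color"][v-14:v+15,u-14:u+15]
    lab=cv2.cvtColor(sub,cv2.COLOR_BGR2LAB).astype(float);d=np.linalg.norm((lab-np.median(lab.reshape(-1,3),0))[:,:,1:],axis=2)
    m=(d>.5*np.percentile(d,93)).astype(np.uint8);k,l,st,ce=cv2.connectedComponentsWithStats(m);i=1+np.argmax(st[1:,4])
    q=ce[i]+[u-14,v-14]; print(n,uv.round(1),q.round(1),"scene xy",np.round(at(s,q,.0125),4))
E
```

```text
BS [0.603 0.227] long 0.1546570282556286 short 0.12367287023654291 ang -L from +y 6.21596251913701 short ang from x 7.657520746295333
BD [0.601 0.04 ] long 0.15104254081518553 short 0.12266350664870651 ang -L from +y 8.095992868788802 short ang from x 8.145993342612527
PD [0.436 0.224] long 0.1545920042189548 short 0.117627105774513 ang -L from +y -9.344419453570792 short ang from x -7.937143975913579
PS [0.445 0.034] long 0.15106834447962045 short 0.11899755260546163 ang -L from +y 6.713004486423887 short ang from x 6.52288608217398
bsA [222.7 217. ] [221.6 217.7] scene xy [ 0.5589 -0.2632  0.0125]
bsB [224.1 199.7] [222.8 200.4] scene xy [ 0.496  -0.2983  0.0125]
ps [249.  192.3] [247.7 193.1] scene xy [ 0.4356 -0.2544  0.0125]
bd [251.9 221.4] [250.4 222. ] scene xy [ 0.5386 -0.188   0.0125]
pd [269.3 205.4] [268.1 206.1] scene xy [ 0.4595 -0.1776  0.0125]
```

```bash
cat > plan.py <<'E'
import sys, numpy as np
from h import *
# args: waypoints x,y,z,yaw ; prints per-call final shifts from the measured pose
def plan(wps,pose=None,dmax=.2,amax=40):
    if pose is None:
        o=bot.get_obs(); p=np.array(o["ee_pos"]); yaw=o["tcp_rot"][2]
        print("t",round(o["time"],2),np.round(p,4),np.round(o["tcp_rot"],2),"F",np.round(o["wrist_force"],1),"op",round(o["opening"],4),"gf",round(o["grasp_force"],1))
    else: p=np.array(pose[:3]);yaw=pose[3]
    for w in wps:
        t=np.array(w[:3]); dy=(w[3]-yaw+180)%360-180
        n=max(1,int(np.ceil(np.linalg.norm(t-p)/dmax)),int(np.ceil(abs(dy)/amax)))
        dp=(t-p)/n
        for i in range(n):
            a=np.radians(yaw); X=np.array([np.cos(a),np.sin(a),0]);Y=np.array([np.sin(a),-np.cos(a),0])
            s=[dp@X,dp@Y,-dp[2],-np.radians(dy/n)]
            print(w,f"call {i+1}/{n}",np.round(s,4))
            p=p+dp; yaw+=dy/n
if __name__=="__main__": plan([tuple(map(float,a.split(","))) for a in sys.argv[1:]])
E
python3 plan.py .56,-.262,.12,87.5 .56,-.262,.04,87.5 .56,-.262,.007,87.5
```

```text
t 1.0 [0.1301 0.5344 0.2313] [-180.      0.    166.32] F [ 0.4 -0.2 -0.6] op 0.0855 gf 0.0
(0.56, -0.262, 0.12, 87.5) call 1/5 [-0.1212 -0.1344  0.0223  0.2751]
(0.56, -0.262, 0.12, 87.5) call 2/5 [-0.1532 -0.0964  0.0223  0.2751]
(0.56, -0.262, 0.12, 87.5) call 3/5 [-0.1736 -0.0512  0.0223  0.2751]
(0.56, -0.262, 0.12, 87.5) call 4/5 [-0.181  -0.0021  0.0223  0.2751]
(0.56, -0.262, 0.12, 87.5) call 5/5 [-0.1748  0.0471  0.0223  0.2751]
(0.56, -0.262, 0.04, 87.5) call 1/1 [ 0.    0.    0.08 -0.  ]
(0.56, -0.262, 0.007, 87.5) call 1/1 [ 0.     0.     0.033 -0.   ]
```

>>> arm_command:
  series:
    - [-0.024,-0.027,0.004,0.055]
    - [-0.048,-0.054,0.009,0.11]
    - [-0.072,-0.08,0.013,0.165]
    - [-0.097,-0.107,0.018,0.22]
    - [-0.121,-0.134,0.022,0.275]
  hand: 0.054
  grip_force: 25

```text
time: 1.5
ee_pos: [0.2164, 0.3743, 0.209]
tcp_rot: [180.0, 0.0, 150.5]
wrist_force: [0.6, -0.4, -0.3]
opening: 0.0537
grasp_force: 0.0
```

>>> arm_command:
  series:
    - [-0.031,-0.019,0.004,0.055]
    - [-0.061,-0.038,0.009,0.11]
    - [-0.092,-0.058,0.013,0.165]
    - [-0.122,-0.077,0.018,0.22]
    - [-0.153,-0.096,0.022,0.275]

```text
time: 2.0
ee_pos: [0.3024, 0.2155, 0.1872]
tcp_rot: [180.0, 0.0, 134.7]
wrist_force: [0.7, 0.3, -0.1]
opening: 0.0541
grasp_force: 0.0
```

>>> arm_command:
  series:
    - [-0.035,-0.01,0.004,0.055]
    - [-0.07,-0.02,0.009,0.11]
    - [-0.104,-0.031,0.013,0.165]
    - [-0.139,-0.041,0.018,0.22]
    - [-0.174,-0.051,0.022,0.275]

```text
time: 2.5
ee_pos: [0.3889, 0.0559, 0.1653]
tcp_rot: [180.0, 0.0, 118.9]
wrist_force: [1.1, 0.3, 0.5]
opening: 0.0542
grasp_force: 0.0
```

>>> arm_command:
  series:
    - [-0.036,0,0.004,0.055]
    - [-0.072,-0.001,0.009,0.11]
    - [-0.108,-0.001,0.013,0.165]
    - [-0.145,-0.002,0.018,0.22]
    - [-0.181,-0.002,0.022,0.275]

```text
time: 3.0
ee_pos: [0.475, -0.1035, 0.1431]
tcp_rot: [180.0, 0.0, 103.1]
wrist_force: [0.8, 0.4, -0.0]
opening: 0.0539
grasp_force: 0.0
```

>>> arm_command:
  series:
    - [-0.035,0.009,0.004,0.055]
    - [-0.07,0.019,0.009,0.11]
    - [-0.105,0.028,0.013,0.165]
    - [-0.14,0.038,0.018,0.22]
    - [-0.175,0.047,0.022,0.275]

```text
time: 3.5
ee_pos: [0.5611, -0.2628, 0.1209]
tcp_rot: [-180.0, -0.0, 87.4]
wrist_force: [0.2, -0.1, -0.1]
opening: 0.0539
grasp_force: 0.0
```

```bash
python3 plan.py .56,-.262,.04,87.5 .56,-.262,.007,87.5
```

```text
t 3.5 [ 0.5611 -0.2628  0.1209] [-180.    -0.    87.4] F [ 0.2 -0.1 -0.1] op 0.0539 gf 0.0
(0.56, -0.262, 0.04, 87.5) call 1/1 [ 0.0007 -0.0012  0.0809 -0.0017]
(0.56, -0.262, 0.007, 87.5) call 1/1 [ 0.     0.     0.033 -0.   ]
```

>>> arm_command:
  series:
    - [0,0,0.02,0]
    - [0.001,-0.001,0.04,0]
    - [0.001,-0.001,0.065,0]
    - [0.001,-0.001,0.085,0]
    - [0.001,-0.001,0.093,0]

```text
time: 4.0
ee_pos: [0.5586, -0.2598, 0.0259]
tcp_rot: [-179.8, -0.1, 87.5]
wrist_force: [-0.3, 0.7, 0.7]
opening: 0.0538
grasp_force: 0.0
```

```bash
python3 - <<'E'
from h import *
c=bot.camera("scene");cv2.imwrite("pics/s1.png",cv2.resize(c["color"][150:260,150:320],None,fx=4.5,fy=4.5,interpolation=cv2.INTER_CUBIC))
E
```

```text
(no output)
```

View pics/s1.png

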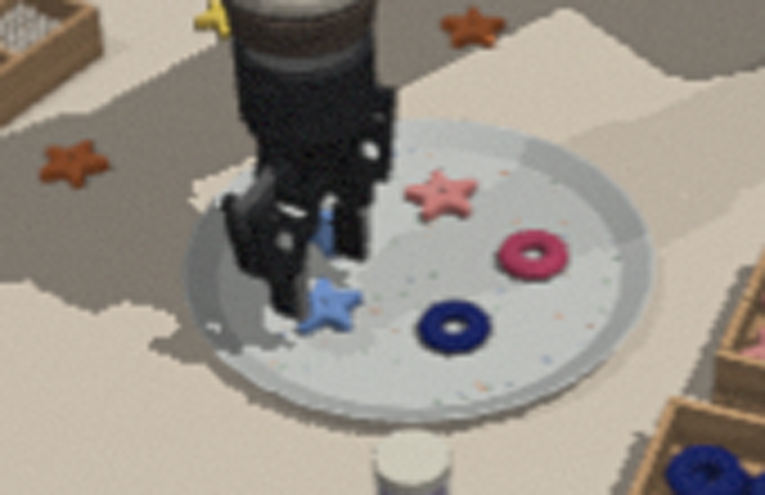

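The gripper is astride the near blue star, with finger tips at crop (290,312) and (350,255) and the star at (333,305). The tips look a few mm too far left, so I'll check by projecting.

```bash
cat >> h.py <<'E'
def proj(s,P):
    M=R.from_euler('xyz',s["orientation"],degrees=True).as_matrix()
    p=(np.atleast_2d(P)-s["xyz"])@M; p=p*[1,-1,-1]
    return cv2.projectPoints(p,np.zeros(3),np.zeros(3),np.array(s["camera_matrix"]),np.array(s["dist_coeffs"]))[0].reshape(-1,2)
E
python3 - <<'E'
from h import *
import pickle
s=pickle.load(open("c0.pkl","rb"))["scene"]
o=bot.get_obs();print(o["ee_pos"],o["tcp_rot"])
f=lambda P:((proj(s,P)-[150,150]+.5)*4.5-.5).round()
x,y,z=o["ee_pos"]
for dz in(0,.005): print([f([[x+d,y+e,z+dz]]).tolist() for d in(.027,.041,-.027,-.041) for e in(-.011,.011)])
print("star",f([[.5576,-.2622,.0135]]))
E
```

```text
[ 0.5585225  -0.25979211  0.02572984] [-1.7982260e+02 -7.3206351e-02  8.7535147e+01]
[[[286.0, 312.0]], [[319.0, 324.0]], [[273.0, 326.0]], [[306.0, 338.0]], [[336.0, 258.0]], [[368.0, 270.0]], [[349.0, 245.0]], [[381.0, 256.0]]]
[[[286.0, 305.0]], [[319.0, 317.0]], [[272.0, 319.0]], [[305.0, 332.0]], [[336.0, 252.0]], [[368.0, 263.0]], [[348.0, 238.0]], [[380.0, 249.0]]]
star [[326. 304.]]
```

>>> arm_command:
  series:
    - [0,0.001,0.004,0]
    - [-0.001,0.001,0.008,0]
    - [-0.001,0.001,0.012,0]
    - [-0.001,0.001,0.016,0]
    - [-0.001,0.001,0.018,0]

```text
time: 4.55
ee_pos: [0.5606, -0.2613, 0.0101]
tcp_rot: [180.0, -0.0, 87.5]
wrist_force: [0.0, -0.4, 1.0]
opening: 0.0539
grasp_force: 0.0
```

>>> arm_command:
  series:
    - [0,0,0,0]
    - [0,0,0,0]
    - [0,0,0,0]
    - [0,0,0,0]
    - [0,0,0,0]

```text
time: 5.05
ee_pos: [0.5606, -0.2614, 0.0104]
tcp_rot: [180.0, 0.0, 87.5]
wrist_force: [0.6, -0.4, -0.4]
opening: 0.054
grasp_force: 0.0
```

>>> arm_command:
  series:
    - [0,0,0.001,0]
    - [0,0,0.002,0]
    - [0,0,0.003,0]
    - [0,0,0.004,0]
    - [0,0,0.004,0]

```text
time: 5.55
ee_pos: [0.5605, -0.2613, 0.0061]
tcp_rot: [-180.0, -0.0, 87.5]
wrist_force: [-0.3, 0.7, -0.6]
opening: 0.0542
grasp_force: 0.0
```

>>> arm_command:
  series:
    - [0,0,0,0]
    - [0,0,0,0]
    - [0,0,0,0]
    - [0,0,0,0]
    - [0,0,0,0]
  hand: 0.036

```text
time: 6.05
ee_pos: [0.5608, -0.2614, 0.0065]
tcp_rot: [180.0, 0.0, 87.5]
wrist_force: [0.7, 1.0, 3.2]
opening: 0.0421
grasp_force: 23.5
```

>>> arm_command:
  series:
    - [0,0,0,0]
    - [0,0,0,0]
    - [0,0,0,0]
    - [0,0,0,0]
    - [0,0,0,0]

```text
time: 6.55
ee_pos: [0.5608, -0.2614, 0.0065]
tcp_rot: [180.0, 0.0, 87.5]
wrist_force: [1.4, -1.1, 4.8]
opening: 0.0425
grasp_force: 23.8
```

>>> arm_command:
  series:
    - [0,0,-0.008,0]
    - [0,0,-0.02,0]
    - [0,0,-0.04,0]
    - [0,0,-0.065,0]
    - [0,0,-0.085,0]

```text
time: 7.05
ee_pos: [0.5605, -0.2614, 0.0934]
tcp_rot: [180.0, 0.0, 87.5]
wrist_force: [-0.3, -0.4, -0.6]
opening: 0.0425
grasp_force: 23.3
```

```bash
python3 plan.py .6015,.259,.091,97 .6015,.259,.033,97 .6015,.259,.0235,97
```

```text
t 7.05 [ 0.5605 -0.2614  0.0934] [1.7998e+02 1.0000e-02 8.7530e+01] F [-0.3 -0.4 -0.6] op 0.0425 gf 23.3
(0.6015, 0.259, 0.091, 97.0) call 1/3 [ 0.1739  0.0062  0.0008 -0.0551]
(0.6015, 0.259, 0.091, 97.0) call 2/3 [ 0.1733  0.0158  0.0008 -0.0551]
(0.6015, 0.259, 0.091, 97.0) call 3/3 [ 0.1721  0.0253  0.0008 -0.0551]
(0.6015, 0.259, 0.033, 97.0) call 1/1 [ 0.    -0.     0.058 -0.   ]
(0.6015, 0.259, 0.0235, 97.0) call 1/1 [ 0.      0.      0.0095 -0.    ]
```

>>> arm_command:
  series:
    - [0.02,0.001,0,-0.011]
    - [0.058,0.002,0,-0.022]
    - [0.098,0.004,0,-0.033]
    - [0.136,0.005,0,-0.044]
    - [0.174,0.006,0,-0.055]

```text
time: 7.55
ee_pos: [0.5738, -0.0864, 0.0921]
tcp_rot: [180.0, 0.0, 90.7]
wrist_force: [0.7, 1.3, -0.5]
opening: 0.0422
grasp_force: 25.0
```

>>> arm_command:
  series:
    - [0.035,0.003,0,-0.011]
    - [0.07,0.006,0,-0.022]
    - [0.104,0.01,0,-0.033]
    - [0.139,0.013,0,-0.044]
    - [0.173,0.016,0,-0.055]

```text
time: 8.05
ee_pos: [0.5878, 0.0869, 0.0921]
tcp_rot: [180.0, 0.0, 93.9]
wrist_force: [0.2, -0.6, -0.6]
opening: 0.0418
grasp_force: 25.0
```

>>> arm_command:
  series:
    - [0.038,0.005,0,-0.011]
    - [0.076,0.01,0,-0.022]
    - [0.114,0.016,0,-0.033]
    - [0.15,0.022,0,-0.044]
    - [0.172,0.025,0,-0.055]

```text
time: 8.55
ee_pos: [0.6011, 0.2612, 0.0918]
tcp_rot: [-180.0, -0.0, 97.1]
wrist_force: [-0.2, -0.1, -0.5]
opening: 0.042
grasp_force: 25.0
```

>>> arm_command:
  series:
    - [0,0,0.01,0]
    - [0,0,0.025,0]
    - [0,0,0.04,0]
    - [0,0,0.05,0]
    - [0,0,0.055,0]

```text
time: 9.05
ee_pos: [0.6007, 0.2574, 0.0344]
tcp_rot: [-179.9, 0.0, 96.9]
wrist_force: [-0.3, -0.1, -0.6]
opening: 0.0421
grasp_force: 25.0
```

```bash
python3 - <<'E'
from h import *
c=bot.camera("scene");cv2.imwrite("pics/s2.png",cv2.resize(c["color"][210:350,290:470],None,fx=4,fy=4,interpolation=cv2.INTER_CUBIC))
E
python3 plan.py .6015,.259,.0235,97
```

```text
t 9.1 [0.6007 0.2576 0.0343] [-1.7986e+02  4.0000e-02  9.6930e+01] F [ 0.5 -0.8 -0.9] op 0.0419 gf 25.0
(0.6015, 0.259, 0.0235, 97.0) call 1/1 [ 0.0013  0.001   0.0108 -0.0012]
```

View pics/s2.png

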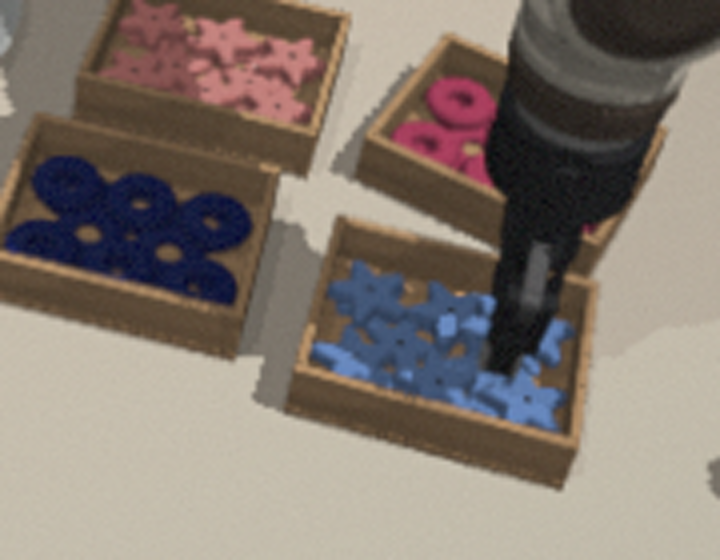

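The picture shows the held star inside the blue star box at crop (500,370), clear of the right and front walls. I'll lower it.

>>> arm_command:
  series:
    - [0,0,0.003,0]
    - [0,0,0.006,0]
    - [0,0,0.009,0]
    - [0,0,0.011,0]
    - [0,0,0.012,0]

```text
time: 9.6
ee_pos: [0.6014, 0.2587, 0.0242]
tcp_rot: [180.0, 0.0, 97.0]
wrist_force: [-0.1, 0.2, 0.9]
opening: 0.0423
grasp_force: 25.0
```

>>> arm_command:
  series:
    - [0,0,0,0]
    - [0,0,0,0]
    - [0,0,0,0]
    - [0,0,0,0]
    - [0,0,0,0]

```text
time: 10.1
ee_pos: [0.6014, 0.2587, 0.0244]
tcp_rot: [180.0, -0.0, 97.0]
wrist_force: [-0.5, -0.0, 0.0]
opening: 0.0422
grasp_force: 25.0
```

>>> arm_command:
  series:
    - [0,0,0.0005,0]
    - [0,0,0.001,0]
    - [0,0,0.001,0]
    - [0,0,0.0015,0]
    - [0,0,0.0015,0]

```text
time: 10.6
ee_pos: [0.6014, 0.2587, 0.0227]
tcp_rot: [-180.0, 0.0, 97.0]
wrist_force: [-0.1, 0.2, -0.4]
opening: 0.0422
grasp_force: 25.0
```

>>> arm_command:
  series:
    - [0,0,0.0003,0]
    - [0,0,0.0005,0]
    - [0,0,0.0005,0]
    - [0,0,0.0005,0]
    - [0,0,0.0005,0]

```text
time: 11.1
ee_pos: [0.6014, 0.2587, 0.0225]
tcp_rot: [180.0, -0.0, 97.0]
wrist_force: [-1.9, -0.4, 3.7]
opening: 0.0417
grasp_force: 25.2
```

Contact felt (3.7 N). Release, lift, and head for star B.

>>> arm_command:
  series:
    - [0,0,0,0]
    - [0,0,0,0]
    - [0,0,0,0]
    - [0,0,0,0]
    - [0,0,0,0]
  hand: 0.053

```text
time: 11.6
ee_pos: [0.6014, 0.2587, 0.0222]
tcp_rot: [-180.0, 0.0, 97.0]
wrist_force: [0.3, 0.4, 0.1]
opening: 0.0532
grasp_force: 0.0
```

>>> arm_command:
  series:
    - [0,0,-0.005,0]
    - [0,0,-0.015,0]
    - [0,0,-0.035,0]
    - [0,0,-0.055,0]
    - [0,0,-0.07,0]

```text
time: 12.1
ee_pos: [0.6019, 0.2589, 0.0947]
tcp_rot: [179.9, -0.0, 97.0]
wrist_force: [-0.2, -0.6, -0.3]
opening: 0.0531
grasp_force: 0.0
```

```bash
python3 plan.py .4918,-.2965,.092,81.5 .4918,-.2965,.0075,81.5
```

```text
t 12.1 [0.6019 0.2589 0.0947] [ 1.7989e+02 -3.0000e-02  9.6990e+01] F [-0.2 -0.6 -0.3] op 0.0531 gf 0.0
(0.4918, -0.2965, 0.092, 81.5) call 1/3 [-0.1793 -0.0589  0.0009  0.0901]
(0.4918, -0.2965, 0.092, 81.5) call 2/3 [-0.1839 -0.0426  0.0009  0.0901]
(0.4918, -0.2965, 0.092, 81.5) call 3/3 [-0.187  -0.0258  0.0009  0.0901]
(0.4918, -0.2965, 0.0075, 81.5) call 1/1 [ 0.     -0.      0.0845 -0.    ]
```

>>> arm_command:
  series:
    - [-0.036,-0.012,0,0.018]
    - [-0.072,-0.024,0,0.036]
    - [-0.108,-0.036,0,0.054]
    - [-0.144,-0.048,0,0.072]
    - [-0.179,-0.059,0,0.09]

```text
time: 12.6
ee_pos: [0.5643, 0.0725, 0.0931]
tcp_rot: [180.0, -0.0, 91.8]
wrist_force: [0.3, -0.1, 0.6]
opening: 0.0532
grasp_force: 0.0
```

>>> arm_command:
  series:
    - [-0.037,-0.009,0,0.018]
    - [-0.074,-0.017,0,0.036]
    - [-0.11,-0.026,0,0.054]
    - [-0.147,-0.034,0,0.072]
    - [-0.184,-0.043,0,0.09]

```text
time: 13.1
ee_pos: [0.5273, -0.1129, 0.0932]
tcp_rot: [179.9, 0.0, 86.6]
wrist_force: [1.3, 0.5, -0.2]
opening: 0.0527
grasp_force: 0.0
```

>>> arm_command:
  series:
    - [-0.04,-0.005,0,0.018]
    - [-0.08,-0.011,0,0.036]
    - [-0.12,-0.017,0,0.054]
    - [-0.16,-0.022,0,0.072]
    - [-0.187,-0.026,0,0.09]

```text
time: 13.6
ee_pos: [0.4901, -0.2991, 0.0931]
tcp_rot: [180.0, 0.0, 81.4]
wrist_force: [1.0, 0.1, 0.2]
opening: 0.0529
grasp_force: 0.0
```

>>> arm_command:
  series:
    - [0,0,0.015,0]
    - [0,0,0.035,0]
    - [0,0,0.053,0]
    - [0,0,0.062,0]
    - [0,0,0.065,0]

```text
time: 14.1
ee_pos: [0.4904, -0.2957, 0.0263]
tcp_rot: [-179.9, -0.0, 81.6]
wrist_force: [0.7, 1.6, 0.3]
opening: 0.0528
grasp_force: 0.0
```

```bash
python3 plan.py .4918,-.2965,.0075,81.5
```

```text
t 14.1 [ 0.4904 -0.2957  0.0263] [-1.7991e+02 -4.0000e-02  8.1560e+01] F [0.7 1.6 0.3] op 0.0528 gf 0.0
(0.4918, -0.2965, 0.0075, 81.5) call 1/1 [-0.0006  0.0015  0.0188  0.0011]
```

>>> arm_command:
  series:
    - [0,0.001,0.006,0]
    - [0,0.001,0.011,0]
    - [0,0.001,0.015,0]
    - [0,0.001,0.018,0]
    - [0,0.001,0.0195,0]

```text
time: 14.6
ee_pos: [0.4917, -0.2967, 0.0076]
tcp_rot: [-180.0, -0.0, 81.5]
wrist_force: [0.9, 0.3, -0.1]
opening: 0.0532
grasp_force: 0.0
```

>>> arm_command:
  series:
    - [0,0,0,0]
    - [0,0,0,0]
    - [0,0,0,0]
    - [0,0,0,0]
    - [0,0,0,0]
  hand: 0.036

```text
time: 15.1
ee_pos: [0.4919, -0.2968, 0.008]
tcp_rot: [180.0, 0.0, 81.5]
wrist_force: [0.7, -0.0, 1.7]
opening: 0.0416
grasp_force: 23.7
```

>>> arm_command:
  series:
    - [0,0,0,0]
    - [0,0,0,0]
    - [0,0,0,0]
    - [0,0,0,0]
    - [0,0,0,0]

```text
time: 15.6
ee_pos: [0.4918, -0.2968, 0.0079]
tcp_rot: [180.0, 0.0, 81.5]
wrist_force: [0.5, -0.5, 1.5]
opening: 0.0415
grasp_force: 23.7
```

>>> arm_command:
  series:
    - [0,0,-0.008,0]
    - [0,0,-0.02,0]
    - [0,0,-0.04,0]
    - [0,0,-0.065,0]
    - [0,0,-0.085,0]

```text
time: 16.1
ee_pos: [0.4919, -0.2969, 0.0952]
tcp_rot: [179.9, 0.0, 81.5]
wrist_force: [1.0, -0.8, 0.2]
opening: 0.0418
grasp_force: 23.6
```

```bash
python3 plan.py .6045,.199,.093,97
```

```text
t 16.1 [ 0.4919 -0.2969  0.0952] [1.7993e+02 3.0000e-02 8.1520e+01] F [ 1.  -0.8  0.2] op 0.0418 gf 23.6
(0.6045, 0.199, 0.093, 97.0) call 1/3 [ 0.169   0.0127  0.0007 -0.0901]
(0.6045, 0.199, 0.093, 97.0) call 2/3 [ 0.1672  0.0279  0.0007 -0.0901]
(0.6045, 0.199, 0.093, 97.0) call 3/3 [ 0.164   0.0428  0.0007 -0.0901]
```

>>> arm_command:
  series:
    - [0.02,0.002,0,-0.018]
    - [0.057,0.004,0,-0.036]
    - [0.094,0.007,0,-0.054]
    - [0.132,0.01,0,-0.072]
    - [0.169,0.013,0,-0.09]

```text
time: 16.6
ee_pos: [0.5298, -0.1301, 0.094]
tcp_rot: [179.9, 0.0, 86.7]
wrist_force: [1.2, -0.7, -0.9]
opening: 0.042
grasp_force: 23.6
```

>>> arm_command:
  series:
    - [0.034,0.006,0,-0.018]
    - [0.067,0.011,0,-0.036]
    - [0.1,0.017,0,-0.054]
    - [0.134,0.022,0,-0.072]
    - [0.167,0.028,0,-0.09]

```text
time: 17.1
ee_pos: [0.5673, 0.0351, 0.094]
tcp_rot: [180.0, -0.0, 91.9]
wrist_force: [1.3, 1.0, 0.4]
opening: 0.0423
grasp_force: 23.6
```

>>> arm_command:
  series:
    - [0.036,0.009,0,-0.018]
    - [0.073,0.019,0,-0.036]
    - [0.11,0.029,0,-0.054]
    - [0.145,0.038,0,-0.072]
    - [0.164,0.043,0,-0.09]

```text
time: 17.6
ee_pos: [0.6051, 0.2015, 0.0935]
tcp_rot: [180.0, -0.0, 97.1]
wrist_force: [-0.2, -0.3, 0.6]
opening: 0.0415
grasp_force: 23.6
```

>>> arm_command:
  series:
    - [0,0,0.01,0]
    - [0,0,0.025,0]
    - [0,0,0.04,0]
    - [0,0,0.052,0]
    - [0,0,0.057,0]

```text
time: 18.1
ee_pos: [0.6039, 0.1976, 0.0336]
tcp_rot: [-179.8, 0.0, 96.9]
wrist_force: [-0.6, -0.2, -0.8]
opening: 0.0416
grasp_force: 23.6
```

```bash
python3 - <<'E'
from h import *
c=bot.camera("scene");cv2.imwrite("pics/s3.png",cv2.resize(c["color"][210:350,290:470],None,fx=4,fy=4,interpolation=cv2.INTER_CUBIC))
E
python3 plan.py .6045,.199,.025,97
```

```text
t 18.15 [0.6039 0.1978 0.0335] [-1.7984e+02  3.0000e-02  9.6930e+01] F [-0.6  0.7 -0.7] op 0.0421 gf 23.6
(0.6045, 0.199, 0.025, 97.0) call 1/1 [ 0.0012  0.0007  0.0085 -0.0013]
```

View pics/s3.png

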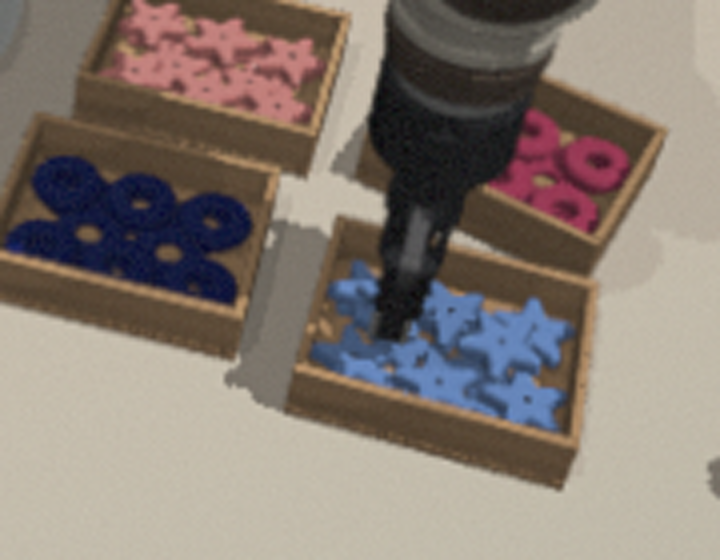

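Star A lies flat at crop (500,340), and B is held at (390,330), clear to its left. I'll lower it.

>>> arm_command:
  series:
    - [0,0,0.004,0]
    - [0,0,0.007,0]
    - [0,0,0.009,0]
    - [0,0,0.01,0]
    - [0,0,0.0105,0]

```text
time: 18.65
ee_pos: [0.6049, 0.1989, 0.0254]
tcp_rot: [180.0, -0.0, 97.0]
wrist_force: [0.2, 0.4, -0.6]
opening: 0.0418
grasp_force: 23.6
```

>>> arm_command:
  series:
    - [0,0,0.0003,0]
    - [0,0,0.0006,0]
    - [0,0,0.0009,0]
    - [0,0,0.001,0]
    - [0,0,0.001,0]

```text
time: 19.15
ee_pos: [0.6049, 0.1989, 0.0243]
tcp_rot: [-180.0, 0.0, 97.0]
wrist_force: [0.8, 0.4, -0.4]
opening: 0.042
grasp_force: 23.6
```

>>> arm_command:
  series:
    - [0,0,0.0003,0]
    - [0,0,0.0006,0]
    - [0,0,0.0006,0]
    - [0,0,0.0006,0]
    - [0,0,0.0006,0]

```text
time: 19.65
ee_pos: [0.6049, 0.1989, 0.0239]
tcp_rot: [180.0, -0.0, 97.0]
wrist_force: [-1.4, -0.0, 3.6]
opening: 0.0421
grasp_force: 24.1
```

>>> arm_command:
  series:
    - [0,0,0,0]
    - [0,0,0,0]
    - [0,0,0,0]
    - [0,0,0,0]
    - [0,0,0,0]
  hand: 0.053

```text
time: 20.15
ee_pos: [0.6048, 0.1988, 0.0236]
tcp_rot: [-180.0, 0.0, 97.0]
wrist_force: [0.8, 0.1, -0.0]
opening: 0.0529
grasp_force: 0.0
```

>>> arm_command:
  series:
    - [0,0,-0.005,0]
    - [0,0,-0.015,0]
    - [0,0,-0.035,0]
    - [0,0,-0.055,0]
    - [0,0,-0.07,0]

```text
time: 20.65
ee_pos: [0.6053, 0.199, 0.0961]
tcp_rot: [179.9, -0.0, 97.0]
wrist_force: [1.1, 0.2, 0.5]
opening: 0.0529
grasp_force: 0.0
```

```bash
python3 plan.py .4363,-.2532,.094,92.9
```

```text
t 20.65 [0.6053 0.199  0.0961] [ 1.7989e+02 -2.0000e-02  9.6990e+01] F [1.1 0.2 0.5] op 0.0529 gf 0.0
(0.4363, -0.2532, 0.094, 92.9) call 1/3 [-0.1428 -0.0743  0.0007  0.0238]
(0.4363, -0.2532, 0.094, 92.9) call 2/3 [-0.1445 -0.0709  0.0007  0.0238]
(0.4363, -0.2532, 0.094, 92.9) call 3/3 [-0.1461 -0.0674  0.0007  0.0238]
```

>>> arm_command:
  series:
    - [-0.029,-0.015,0,0.005]
    - [-0.057,-0.03,0,0.01]
    - [-0.086,-0.044,0,0.014]
    - [-0.114,-0.059,0,0.019]
    - [-0.143,-0.074,0,0.024]

```text
time: 21.15
ee_pos: [0.5484, 0.0469, 0.0944]
tcp_rot: [180.0, 0.0, 95.6]
wrist_force: [0.9, -0.6, -0.8]
opening: 0.0532
grasp_force: 0.0
```

>>> arm_command:
  series:
    - [-0.029,-0.014,0,0.005]
    - [-0.058,-0.028,0,0.01]
    - [-0.086,-0.043,0,0.014]
    - [-0.116,-0.057,0,0.019]
    - [-0.144,-0.071,0,0.024]

```text
time: 21.65
ee_pos: [0.4918, -0.1036, 0.0945]
tcp_rot: [179.9, 0.0, 94.2]
wrist_force: [0.2, -0.5, -0.7]
opening: 0.053
grasp_force: 0.0
```

>>> arm_command:
  series:
    - [-0.032,-0.015,0,0.005]
    - [-0.064,-0.03,0,0.01]
    - [-0.097,-0.045,0,0.014]
    - [-0.128,-0.06,0,0.019]
    - [-0.146,-0.067,0,0.024]

```text
time: 22.15
ee_pos: [0.4353, -0.2549, 0.0945]
tcp_rot: [180.0, 0.0, 92.8]
wrist_force: [1.2, 0.7, 0.5]
opening: 0.0534
grasp_force: 0.0
```

>>> arm_command:
  series:
    - [0,0,0.015,0]
    - [0,0,0.035,0]
    - [0,0,0.053,0]
    - [0,0,0.063,0]
    - [0,0,0.066,0]

```text
time: 22.65
ee_pos: [0.4358, -0.252, 0.0265]
tcp_rot: [-179.9, -0.1, 92.9]
wrist_force: [-0.1, 0.0, 0.2]
opening: 0.053
grasp_force: 0.0
```

```bash
python3 plan.py .4363,-.2532,.0075,92.9
```

```text
t 22.65 [ 0.4358 -0.252   0.0265] [-1.7991e+02 -6.0000e-02  9.2900e+01] F [-0.1  0.   0.2] op 0.053 gf 0.0
(0.4363, -0.2532, 0.0075, 92.9) call 1/1 [-0.0013  0.0004  0.019   0.0001]
```

>>> arm_command:
  series:
    - [0,0,0.006,0]
    - [0,0,0.011,0]
    - [0,0,0.015,0]
    - [0,0,0.018,0]
    - [0,0,0.0195,0]

```text
time: 23.15
ee_pos: [0.4362, -0.2529, 0.008]
tcp_rot: [-180.0, -0.0, 92.9]
wrist_force: [-0.0, -0.2, -0.1]
opening: 0.0528
grasp_force: 0.0
```

>>> arm_command:
  series:
    - [0,0,0,0]
    - [0,0,0,0]
    - [0,0,0,0]
    - [0,0,0,0]
    - [0,0,0,0]
  hand: 0.036

```text
time: 23.65
ee_pos: [0.4364, -0.253, 0.0084]
tcp_rot: [180.0, 0.0, 92.9]
wrist_force: [0.4, -0.4, 1.3]
opening: 0.0414
grasp_force: 24.0
```

>>> arm_command:
  series:
    - [0,0,0,0]
    - [0,0,0,0]
    - [0,0,0,0]
    - [0,0,0,0]
    - [0,0,0,0]

```text
time: 24.15
ee_pos: [0.4363, -0.253, 0.0083]
tcp_rot: [180.0, 0.0, 92.9]
wrist_force: [1.1, -0.1, 3.5]
opening: 0.0418
grasp_force: 24.2
```

>>> arm_command:
  series:
    - [0,0,-0.008,0]
    - [0,0,-0.02,0]
    - [0,0,-0.04,0]
    - [0,0,-0.065,0]
    - [0,0,-0.085,0]

```text
time: 24.65
ee_pos: [0.4363, -0.2529, 0.0954]
tcp_rot: [180.0, 0.0, 92.9]
wrist_force: [0.3, -0.8, 0.1]
opening: 0.0415
grasp_force: 23.9
```

```bash
python3 plan.py .447,.034,.093,96.5
```

```text
t 24.65 [ 0.4363 -0.2529  0.0954] [1.7996e+02 3.0000e-02 9.2870e+01] F [ 0.3 -0.8  0.1] op 0.0415 gf 23.9
(0.447, 0.034, 0.093, 96.5) call 1/2 [ 0.143   0.0125  0.0012 -0.0317]
(0.447, 0.034, 0.093, 96.5) call 2/2 [ 0.1425  0.017   0.0012 -0.0317]
```

>>> arm_command:
  series:
    - [0.015,0.001,0,-0.006]
    - [0.045,0.004,0,-0.012]
    - [0.078,0.007,0,-0.018]
    - [0.11,0.01,0,-0.025]
    - [0.143,0.0125,0,-0.032]

```text
time: 25.15
ee_pos: [0.4409, -0.1076, 0.0928]
tcp_rot: [-180.0, -0.0, 94.7]
wrist_force: [0.5, -0.4, 0.6]
opening: 0.0422
grasp_force: 23.9
```

>>> arm_command:
  series:
    - [0.034,0.004,0,-0.006]
    - [0.07,0.008,0,-0.012]
    - [0.1,0.012,0,-0.018]
    - [0.13,0.015,0,-0.025]
    - [0.1425,0.017,0,-0.032]

```text
time: 25.65
ee_pos: [0.446, 0.0364, 0.0929]
tcp_rot: [-180.0, -0.0, 96.7]
wrist_force: [-0.2, -0.2, -0.5]
opening: 0.0414
grasp_force: 23.9
```

>>> arm_command:
  series:
    - [0,0,0.01,0]
    - [0,0,0.025,0]
    - [0,0,0.04,0]
    - [0,0,0.052,0]
    - [0,0,0.057,0]

```text
time: 26.15
ee_pos: [0.4457, 0.0331, 0.034]
tcp_rot: [-179.8, 0.0, 96.5]
wrist_force: [0.4, -0.4, -0.8]
opening: 0.0419
grasp_force: 23.9
```

>>> arm_command:
  series:
    - [0,0,0.004,0]
    - [0,0,0.007,0]
    - [0,0,0.009,0]
    - [0,0,0.01,0]
    - [0,0,0.0105,0]

```text
time: 26.65
ee_pos: [0.447, 0.034, 0.0259]
tcp_rot: [180.0, 0.0, 96.5]
wrist_force: [-0.4, 0.2, 0.2]
opening: 0.0416
grasp_force: 23.9
```

```bash
python3 - <<'E'
from h import *
c=bot.camera("scene");cv2.imwrite("pics/s4.png",cv2.resize(c["color"][180:320,280:460],None,fx=4,fy=4,interpolation=cv2.INTER_CUBIC))
E
python3 plan.py .447,.034,.0245,96.5
```

```text
t 26.7 [0.447  0.034  0.0258] [179.98   0.    96.54] F [-0.5  0.3 -0.9] op 0.0419 gf 23.9
(0.447, 0.034, 0.0245, 96.5) call 1/1 [-0.      0.      0.0013  0.0007]
```

View pics/s4.png

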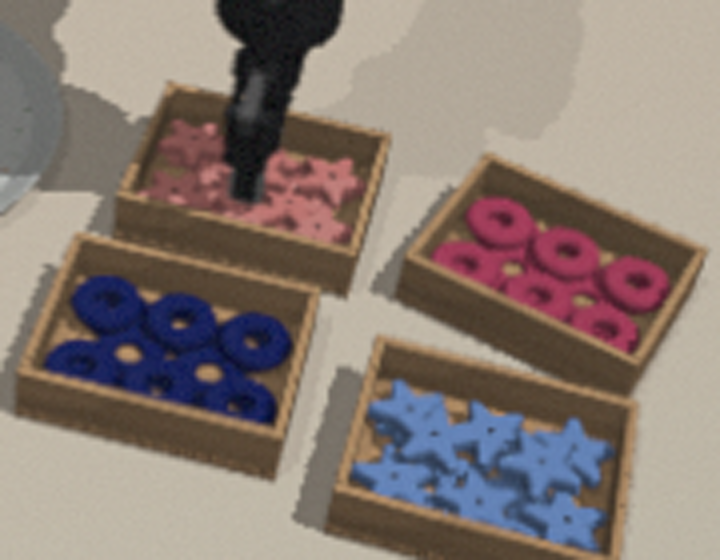

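Both blue stars lie flat at crop (435,435) and (540,460), side by side. The pink star is held mid-box at (250,190). Next, touch down, release, and go to the pink donut.

>>> arm_command:
  series:
    - [0,0,0.0004,0]
    - [0,0,0.0008,0]
    - [0,0,0.001,0]
    - [0,0,0.0012,0]
    - [0,0,0.0012,0]

```text
time: 27.2
ee_pos: [0.4469, 0.034, 0.0245]
tcp_rot: [180.0, -0.0, 96.5]
wrist_force: [-0.0, 0.3, -0.5]
opening: 0.0415
grasp_force: 23.9
```

>>> arm_command:
  series:
    - [0,0,0.0003,0]
    - [0,0,0.0006,0]
    - [0,0,0.0006,0]
    - [0,0,0.0006,0]
    - [0,0,0.0006,0]

```text
time: 27.7
ee_pos: [0.4469, 0.034, 0.0243]
tcp_rot: [180.0, 0.0, 96.5]
wrist_force: [-2.2, 0.4, 4.9]
opening: 0.0417
grasp_force: 24.3
```

>>> arm_command:
  series:
    - [0,0,0,0]
    - [0,0,0,0]
    - [0,0,0,0]
    - [0,0,0,0]
    - [0,0,0,0]
  hand: 0.055

```text
time: 28.2
ee_pos: [0.4468, 0.034, 0.0238]
tcp_rot: [-180.0, 0.0, 96.5]
wrist_force: [-1.1, -0.4, 0.3]
opening: 0.0551
grasp_force: 0.0
```

>>> arm_command:
  series:
    - [0,0,-0.005,0]
    - [0,0,-0.015,0]
    - [0,0,-0.035,0]
    - [0,0,-0.055,0]
    - [0,0,-0.07,0]

```text
time: 28.7
ee_pos: [0.4473, 0.034, 0.096]
tcp_rot: [179.9, 0.0, 96.5]
wrist_force: [-0.3, -0.4, -0.0]
opening: 0.0547
grasp_force: 0.0
```

```bash
python3 plan.py .458,-.1765,.0935,90
```

```text
t 28.7 [0.4473 0.034  0.096 ] [179.9    0.    96.53] F [-0.3 -0.4 -0. ] op 0.0547 gf 0.0
(0.458, -0.1765, 0.0935, 90.0) call 1/2 [-0.1052 -0.0067  0.0013  0.057 ]
(0.458, -0.1765, 0.0935, 90.0) call 2/2 [-0.1054 -0.0007  0.0013  0.057 ]
```

>>> arm_command:
  series:
    - [-0.021,-0.001,0,0.011]
    - [-0.042,-0.003,0,0.023]
    - [-0.063,-0.004,0,0.034]
    - [-0.084,-0.005,0,0.046]
    - [-0.105,-0.0065,0,0.057]

```text
time: 29.2
ee_pos: [0.4525, -0.0719, 0.0946]
tcp_rot: [180.0, 0.0, 93.2]
wrist_force: [0.9, -0.4, 0.2]
opening: 0.0548
grasp_force: 0.0
```

>>> arm_command:
  series:
    - [-0.025,0,0,0.011]
    - [-0.05,0,0,0.023]
    - [-0.075,0,0,0.034]
    - [-0.1,0,0,0.046]
    - [-0.1055,0,0,0.057]

```text
time: 29.7
ee_pos: [0.4584, -0.1783, 0.0943]
tcp_rot: [180.0, 0.0, 89.9]
wrist_force: [0.1, 0.6, 0.1]
opening: 0.0553
grasp_force: 0.0
```

>>> arm_command:
  series:
    - [0,0,0.015,0]
    - [0,0,0.035,0]
    - [0,0,0.053,0]
    - [0,0,0.063,0]
    - [0,0,0.066,0]

```text
time: 30.2
ee_pos: [0.4576, -0.1754, 0.0264]
tcp_rot: [-179.9, -0.1, 90.1]
wrist_force: [0.1, 0.5, -0.3]
opening: 0.055
grasp_force: 0.0
```

```bash
python3 - <<'E'
from h import *
c=bot.camera("scene");cv2.imwrite("pics/s5.png",cv2.resize(c["color"][150:260,170:340],None,fx=4.5,fy=4.5,interpolation=cv2.INTER_CUBIC))
E
python3 plan.py .458,-.1765,.0075,90
```

```text
t 30.25 [ 0.4578 -0.1756  0.0268] [-1.7992e+02 -4.0000e-02  9.0050e+01] F [-0.3  0.2  0.6] op 0.055 gf 0.0
(0.458, -0.1765, 0.0075, 90.0) call 1/1 [-0.0009  0.0002  0.0193  0.0009]
```

View pics/s5.png

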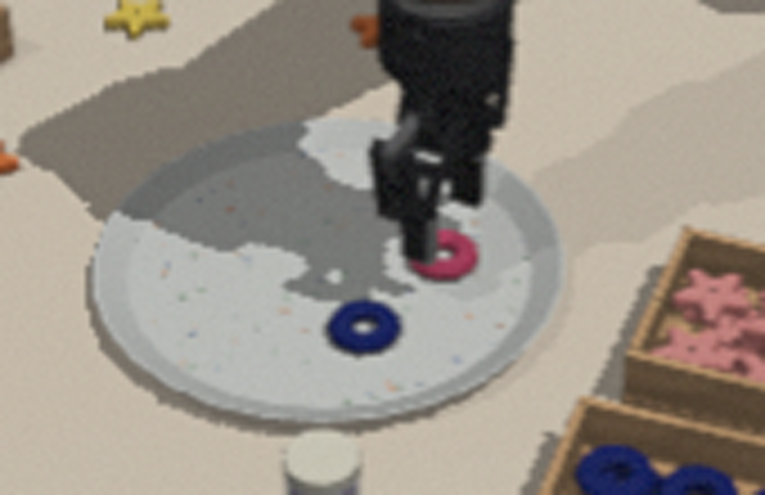

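The pink donut is at crop (445,255), with the near finger tip at (422,258). I'll check that this agrees by projection before going down.

```bash
python3 - <<'E'
from h import *
import pickle
s=pickle.load(open("c0.pkl","rb"))["scene"]
f=lambda P:((proj(s,P)-[170,150]+.5)*4.5-.5).round()
x,y,z=bot.get_obs()["ee_pos"]
print([f([[x+d,y+e,z+.002]]).tolist() for d in(.027,.041,-.027,-.041) for e in(-.011,.011)])
print(f([[.458,-.1765,.0145]]),f([[.458+.0215,-.1765,.0145]]),f([[.458-.0215,-.1765,.0145]]))
c=bot.camera("top");cv2.imwrite("pics/t5.png",cv2.resize(c["color"][140:270,230:400],None,fx=4.5,fy=4.5,interpolation=cv2.INTER_CUBIC))
E
```

```text
[[[410.0, 252.0]], [[443.0, 264.0]], [[399.0, 266.0]], [[432.0, 277.0]], [[452.0, 202.0]], [[484.0, 213.0]], [[463.0, 190.0]], [[495.0, 200.0]]]
[[446. 251.]] [[429. 271.]] [[462. 231.]]
```

View pics/t5.png

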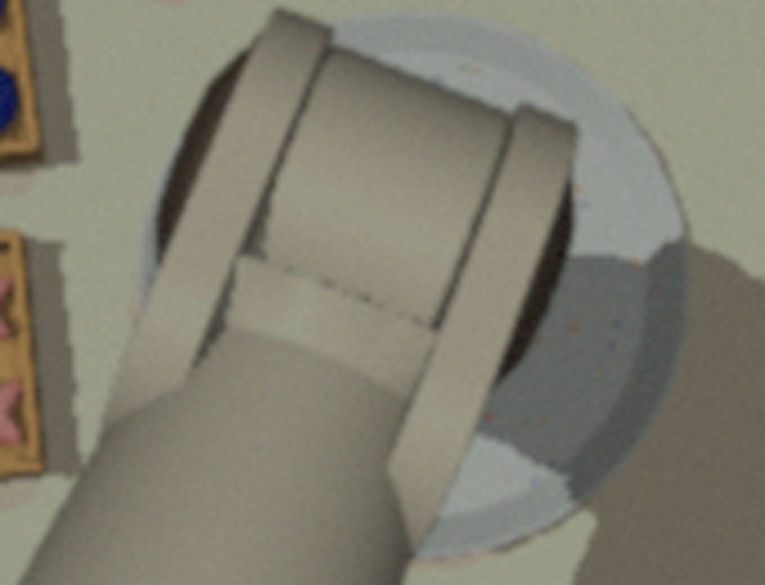

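The top view is blocked by the arm, but the predicted finger position (399–443, ~262) agrees with what the scene view shows. Continuing.

>>> arm_command:
  series:
    - [0,0,0.005,0]
    - [0,0,0.01,0]
    - [0,0,0.014,0]
    - [0,0,0.018,0]
    - [0,0,0.0195,0]

```text
time: 30.8
ee_pos: [0.4581, -0.1764, 0.0079]
tcp_rot: [-180.0, -0.0, 90.0]
wrist_force: [0.3, 0.2, -0.2]
opening: 0.055
grasp_force: 0.0
```

>>> arm_command:
  series:
    - [0,0,0,0]
    - [0,0,0,0]
    - [0,0,0,0]
    - [0,0,0,0]
    - [0,0,0,0]
  hand: 0.038

```text
time: 31.3
ee_pos: [0.4584, -0.1764, 0.0084]
tcp_rot: [180.0, 0.0, 90.0]
wrist_force: [-0.1, 0.1, -0.5]
opening: 0.0423
grasp_force: 25.4
```

>>> arm_command:
  series:
    - [0,0,0,0]
    - [0,0,0,0]
    - [0,0,0,0]
    - [0,0,0,0]
    - [0,0,0,0]

```text
time: 31.8
ee_pos: [0.4583, -0.1764, 0.0084]
tcp_rot: [-180.0, 0.0, 90.0]
wrist_force: [-0.2, -0.2, -0.2]
opening: 0.0422
grasp_force: 25.4
```

>>> arm_command:
  series:
    - [0,0,-0.008,0]
    - [0,0,-0.02,0]
    - [0,0,-0.04,0]
    - [0,0,-0.065,0]
    - [0,0,-0.085,0]

```text
time: 32.3
ee_pos: [0.4587, -0.1766, 0.0959]
tcp_rot: [179.9, 0.0, 90.0]
wrist_force: [0.7, 0.3, -0.9]
opening: 0.0423
grasp_force: 25.5
```

```bash
python3 plan.py .434,.223,.093,85
```

```text
t 32.3 [ 0.4587 -0.1766  0.0959] [1.799e+02 4.000e-02 9.000e+01] F [ 0.7  0.3 -0.9] op 0.0423 gf 25.5
(0.434, 0.223, 0.093, 85.0) call 1/3 [ 0.1332 -0.0082  0.001   0.0291]
(0.434, 0.223, 0.093, 85.0) call 2/3 [ 0.1329 -0.0121  0.001   0.0291]
(0.434, 0.223, 0.093, 85.0) call 3/3 [ 0.1325 -0.016   0.001   0.0291]
```

>>> arm_command:
  series:
    - [0.015,-0.001,0,0.006]
    - [0.042,-0.002,0,0.012]
    - [0.072,-0.004,0,0.018]
    - [0.103,-0.006,0,0.023]
    - [0.133,-0.008,0,0.029]

```text
time: 32.8
ee_pos: [0.4504, -0.0423, 0.0947]
tcp_rot: [179.9, 0.0, 88.3]
wrist_force: [0.2, -0.4, -0.8]
opening: 0.0422
grasp_force: 25.5
```

>>> arm_command:
  series:
    - [0.027,-0.002,0,0.006]
    - [0.053,-0.005,0,0.012]
    - [0.08,-0.007,0,0.018]
    - [0.106,-0.01,0,0.023]
    - [0.133,-0.012,0,0.029]

```text
time: 33.3
ee_pos: [0.4423, 0.091, 0.0948]
tcp_rot: [179.9, -0.0, 86.7]
wrist_force: [-0.1, -0.7, 0.4]
opening: 0.0424
grasp_force: 25.5
```

>>> arm_command:
  series:
    - [0.03,-0.004,0,0.006]
    - [0.06,-0.008,0,0.012]
    - [0.09,-0.011,0,0.018]
    - [0.12,-0.014,0,0.023]
    - [0.1325,-0.016,0,0.029]

```text
time: 33.8
ee_pos: [0.4339, 0.2254, 0.0946]
tcp_rot: [179.9, -0.1, 85.1]
wrist_force: [-0.4, -1.2, 0.1]
opening: 0.0425
grasp_force: 25.5
```

>>> arm_command:
  series:
    - [0,0,0.01,0]
    - [0,0,0.025,0]
    - [0,0,0.04,0]
    - [0,0,0.052,0]
    - [0,0,0.057,0]

```text
time: 34.3
ee_pos: [0.4331, 0.222, 0.0343]
tcp_rot: [-179.9, 0.1, 85.0]
wrist_force: [1.1, 0.1, -0.5]
opening: 0.0422
grasp_force: 25.5
```

>>> arm_command:
  series:
    - [0,0,0.004,0]
    - [0,0,0.007,0]
    - [0,0,0.009,0]
    - [0,0,0.01,0]
    - [0,0,0.0105,0]

```text
time: 34.8
ee_pos: [0.434, 0.2232, 0.0261]
tcp_rot: [180.0, -0.0, 85.0]
wrist_force: [0.1, -0.3, 0.8]
opening: 0.0421
grasp_force: 25.5
```

```bash
python3 - <<'E'
from h import *
c=bot.camera("scene");cv2.imwrite("pics/s6.png",cv2.resize(c["color"][180:320,300:480],None,fx=4,fy=4,interpolation=cv2.INTER_CUBIC))
E
```

```text
(no output)
```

View pics/s6.png

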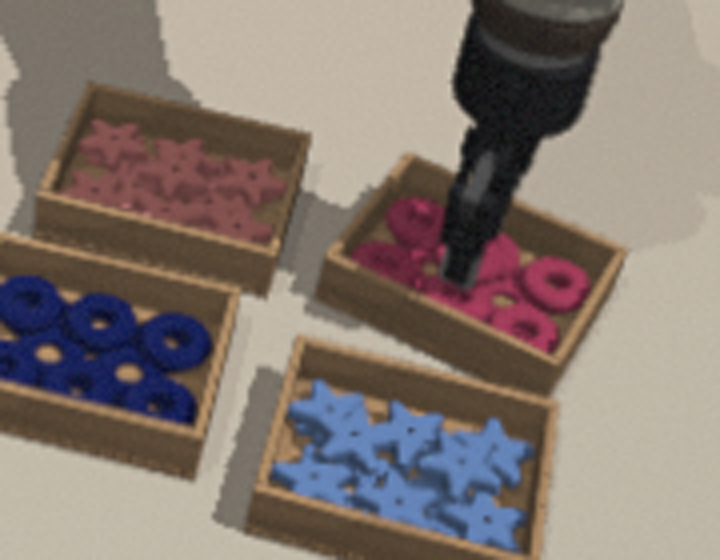

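The donut is held mid-box at crop (475,265). Touch down.

>>> arm_command:
  series:
    - [0,0,0.0004,0]
    - [0,0,0.0008,0]
    - [0,0,0.001,0]
    - [0,0,0.0012,0]
    - [0,0,0.0012,0]

```text
time: 35.35
ee_pos: [0.4339, 0.2231, 0.0247]
tcp_rot: [-180.0, 0.0, 85.0]
wrist_force: [-0.5, -0.4, -0.5]
opening: 0.0423
grasp_force: 25.5
```

>>> arm_command:
  series:
    - [0,0,0.0003,0]
    - [0,0,0.0006,0]
    - [0,0,0.0006,0]
    - [0,0,0.0006,0]
    - [0,0,0.0006,0]

```text
time: 35.85
ee_pos: [0.4339, 0.2231, 0.0243]
tcp_rot: [180.0, -0.0, 85.0]
wrist_force: [-1.1, -0.5, 5.5]
opening: 0.0423
grasp_force: 25.8
```

>>> arm_command:
  series:
    - [0,0,0,0]
    - [0,0,0,0]
    - [0,0,0,0]
    - [0,0,0,0]
    - [0,0,0,0]
  hand: 0.055

```text
time: 36.35
ee_pos: [0.4339, 0.2231, 0.024]
tcp_rot: [-180.0, 0.0, 85.0]
wrist_force: [-0.1, -1.1, 0.1]
opening: 0.0547
grasp_force: 0.0
```

>>> arm_command:
  series:
    - [0,0,-0.005,0]
    - [0,0,-0.015,0]
    - [0,0,-0.035,0]
    - [0,0,-0.055,0]
    - [0,0,-0.07,0]

```text
time: 36.85
ee_pos: [0.4344, 0.2233, 0.0962]
tcp_rot: [179.9, -0.1, 85.0]
wrist_force: [-0.3, 0.1, -0.7]
opening: 0.0551
grasp_force: 0.0
```

```bash
python3 plan.py .5371,-.1867,.0955,92
```

```text
t 36.85 [0.4344 0.2233 0.0962] [ 1.7991e+02 -5.0000e-02  8.5010e+01] F [-0.3  0.1 -0.7] op 0.0551 gf 0.0
(0.5371, -0.1867, 0.0955, 92.0) call 1/3 [-0.1332  0.046   0.0002 -0.0406]
(0.5371, -0.1867, 0.0955, 92.0) call 2/3 [-0.1349  0.0405  0.0002 -0.0406]
(0.5371, -0.1867, 0.0955, 92.0) call 3/3 [-0.1365  0.035   0.0002 -0.0406]
```

>>> arm_command:
  series:
    - [-0.026,0.009,0,-0.008]
    - [-0.053,0.018,0,-0.016]
    - [-0.08,0.028,0,-0.024]
    - [-0.107,0.037,0,-0.032]
    - [-0.133,0.046,0,-0.041]

```text
time: 37.35
ee_pos: [0.4685, 0.0855, 0.0948]
tcp_rot: [180.0, -0.0, 87.4]
wrist_force: [0.2, 0.4, 0.6]
opening: 0.0551
grasp_force: 0.0
```

>>> arm_command:
  series:
    - [-0.027,0.008,0,-0.008]
    - [-0.054,0.016,0,-0.016]
    - [-0.081,0.024,0,-0.024]
    - [-0.108,0.032,0,-0.032]
    - [-0.135,0.0405,0,-0.041]

```text
time: 37.85
ee_pos: [0.5027, -0.0513, 0.0948]
tcp_rot: [180.0, 0.0, 89.7]
wrist_force: [1.5, 0.1, 0.7]
opening: 0.0552
grasp_force: 0.0
```

>>> arm_command:
  series:
    - [-0.03,0.008,0,-0.008]
    - [-0.06,0.016,0,-0.016]
    - [-0.09,0.024,0,-0.024]
    - [-0.12,0.031,0,-0.032]
    - [-0.1365,0.035,0,-0.041]

```text
time: 38.35
ee_pos: [0.5371, -0.1889, 0.0945]
tcp_rot: [180.0, 0.0, 92.0]
wrist_force: [-0.6, 0.0, -0.2]
opening: 0.0553
grasp_force: 0.0
```

>>> arm_command:
  series:
    - [0,0,0.015,0]
    - [0,0,0.035,0]
    - [0,0,0.053,0]
    - [0,0,0.063,0]
    - [0,0,0.066,0]

```text
time: 38.85
ee_pos: [0.5359, -0.1859, 0.0267]
tcp_rot: [-179.9, -0.1, 92.1]
wrist_force: [-0.5, -0.0, -0.4]
opening: 0.0554
grasp_force: 0.0
```

```bash
python3 plan.py .5371,-.1867,.0078,92
```

```text
t 38.85 [ 0.5359 -0.1859  0.0267] [-1.7988e+02 -5.0000e-02  9.2090e+01] F [-0.5 -0.  -0.4] op 0.0554 gf 0.0
(0.5371, -0.1867, 0.0078, 92.0) call 1/1 [-0.0009  0.0012  0.0189  0.0016]
```

>>> arm_command:
  series:
    - [0,0,0.005,0]
    - [0,0,0.01,0]
    - [0,0,0.014,0]
    - [0,0,0.018,0]
    - [0,0,0.0195,0]

```text
time: 39.35
ee_pos: [0.5366, -0.1867, 0.0083]
tcp_rot: [-180.0, -0.0, 92.1]
wrist_force: [-0.5, -0.8, 0.5]
opening: 0.055
grasp_force: 0.0
```

>>> arm_command:
  series:
    - [0,0,0,0]
    - [0,0,0,0]
    - [0,0,0,0]
    - [0,0,0,0]
    - [0,0,0,0]
  hand: 0.038

```text
time: 39.85
ee_pos: [0.5367, -0.1868, 0.0087]
tcp_rot: [180.0, 0.0, 92.1]
wrist_force: [-0.4, -1.0, 0.0]
opening: 0.0419
grasp_force: 25.4
```

>>> arm_command:
  series:
    - [0,0,0,0]
    - [0,0,0,0]
    - [0,0,0,0]
    - [0,0,0,0]
    - [0,0,0,0]

```text
time: 40.35
ee_pos: [0.5368, -0.1868, 0.0086]
tcp_rot: [180.0, 0.0, 92.1]
wrist_force: [-0.1, 0.3, 0.6]
opening: 0.0422
grasp_force: 25.5
```

>>> arm_command:
  series:
    - [0,0,-0.008,0]
    - [0,0,-0.02,0]
    - [0,0,-0.04,0]
    - [0,0,-0.065,0]
    - [0,0,-0.085,0]

```text
time: 40.85
ee_pos: [0.5371, -0.1869, 0.0961]
tcp_rot: [179.9, 0.0, 92.1]
wrist_force: [0.8, -0.0, -0.7]
opening: 0.0423
grasp_force: 25.4
```

```bash
python3 plan.py .602,.040,.0955,97
```

```text
t 40.85 [ 0.5371 -0.1869  0.0961] [1.7991e+02 3.0000e-02 9.2060e+01] F [ 0.8 -0.  -0.7] op 0.0423 gf 25.4
(0.602, 0.04, 0.0955, 97.0) call 1/2 [ 0.1122  0.0365  0.0003 -0.0431]
(0.602, 0.04, 0.0955, 97.0) call 2/2 [ 0.1105  0.0413  0.0003 -0.0431]
```

>>> arm_command:
  series:
    - [0.012,0.004,0,-0.009]
    - [0.036,0.012,0,-0.017]
    - [0.06,0.02,0,-0.026]
    - [0.087,0.028,0,-0.034]
    - [0.112,0.0365,0,-0.043]

```text
time: 41.35
ee_pos: [0.5692, -0.0718, 0.0932]
tcp_rot: [-180.0, -0.0, 94.6]
wrist_force: [0.3, -0.2, -0.1]
opening: 0.0418
grasp_force: 25.4
```

>>> arm_command:
  series:
    - [0.026,0.01,0,-0.009]
    - [0.052,0.02,0,-0.017]
    - [0.078,0.029,0,-0.026]
    - [0.1,0.037,0,-0.034]
    - [0.1105,0.0413,0,-0.043]

```text
time: 41.85
ee_pos: [0.6016, 0.0422, 0.0931]
tcp_rot: [-180.0, -0.0, 97.1]
wrist_force: [0.3, -0.2, -0.1]
opening: 0.0421
grasp_force: 25.5
```

>>> arm_command:
  series:
    - [0,0,0.01,0]
    - [0,0,0.025,0]
    - [0,0,0.04,0]
    - [0,0,0.052,0]
    - [0,0,0.057,0]

```text
time: 42.35
ee_pos: [0.6005, 0.0391, 0.0342]
tcp_rot: [-179.8, -0.0, 96.9]
wrist_force: [0.2, 0.2, -1.0]
opening: 0.0423
grasp_force: 25.5
```

>>> arm_command:
  series:
    - [0,0,0.004,0]
    - [0,0,0.007,0]
    - [0,0,0.009,0]
    - [0,0,0.01,0]
    - [0,0,0.0105,0]

```text
time: 42.85
ee_pos: [0.6018, 0.0399, 0.0263]
tcp_rot: [180.0, -0.0, 97.0]
wrist_force: [-0.1, -0.3, -0.7]
opening: 0.0424
grasp_force: 25.5
```

>>> arm_command:
  series:
    - [0,0,0.0004,0]
    - [0,0,0.0008,0]
    - [0,0,0.001,0]
    - [0,0,0.0012,0]
    - [0,0,0.0012,0]

```text
time: 43.35
ee_pos: [0.6017, 0.0399, 0.0249]
tcp_rot: [180.0, 0.0, 97.0]
wrist_force: [0.2, -0.0, 0.5]
opening: 0.0421
grasp_force: 25.5
```

```bash
python3 - <<'E'
from h import *
c=bot.camera("scene");cv2.imwrite("pics/s7.png",cv2.resize(c["color"][180:320,260:440],None,fx=4,fy=4,interpolation=cv2.INTER_CUBIC))
E
```

```text
(no output)
```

View pics/s7.png

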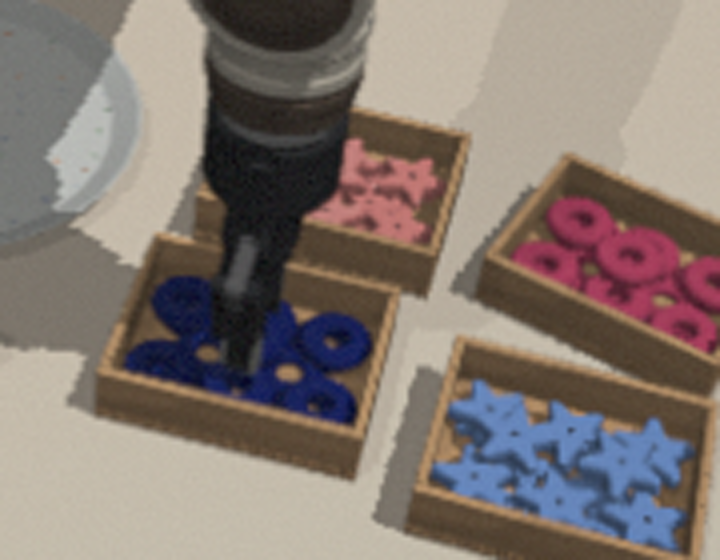

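The pink donut lies flat at crop (632,252), and the blue donut is held mid-box at (250,350). Touch down, release, and back off upward.

>>> arm_command:
  series:
    - [0,0,0.0003,0]
    - [0,0,0.0006,0]
    - [0,0,0.0007,0]
    - [0,0,0.0007,0]
    - [0,0,0.0007,0]

```text
time: 43.9
ee_pos: [0.6017, 0.0399, 0.0246]
tcp_rot: [180.0, 0.0, 97.0]
wrist_force: [-2.1, -0.5, 5.7]
opening: 0.0421
grasp_force: 25.9
```

>>> arm_command:
  series:
    - [0,0,0,0]
    - [0,0,0,0]
    - [0,0,0,0]
    - [0,0,0,0]
    - [0,0,0,0]
  hand: 0.055

```text
time: 44.4
ee_pos: [0.6016, 0.0399, 0.0241]
tcp_rot: [-180.0, -0.0, 97.0]
wrist_force: [-0.4, 0.2, -0.3]
opening: 0.0547
grasp_force: 0.0
```

>>> arm_command:
  series:
    - [0,0,-0.005,0]
    - [0,0,-0.02,0]
    - [0,0,-0.05,0]
    - [0,0,-0.09,0]
    - [0,0,-0.13,0]

```text
time: 44.9
ee_pos: [0.6013, 0.0398, 0.1568]
tcp_rot: [180.0, 0.0, 97.0]
wrist_force: [1.6, -0.9, 0.0]
opening: 0.0546
grasp_force: 0.0
```

>>> arm_command:
  series:
    - [-0.03,-0.02,-0.01,0]
    - [-0.065,-0.04,-0.02,0]
    - [-0.1,-0.06,-0.03,0]
    - [-0.135,-0.08,-0.04,0]
    - [-0.17,-0.1,-0.05,0]

```text
time: 45.4
ee_pos: [0.5223, -0.1423, 0.2062]
tcp_rot: [179.9, 0.0, 97.0]
wrist_force: [1.3, -0.2, -0.1]
opening: 0.0551
grasp_force: 0.0
```

>>> arm_command:
  series:
    - [-0.035,-0.01,0,0]
    - [-0.07,-0.02,0,0]
    - [-0.1,-0.03,0,0]
    - [-0.13,-0.035,0,0]
    - [-0.15,-0.04,0,0]

```text
time: 45.9
ee_pos: [0.5012, -0.2967, 0.2056]
tcp_rot: [179.9, 0.1, 96.9]
wrist_force: [0.3, -0.0, -0.1]
opening: 0.0549
grasp_force: 0.0
```

>>> arm_command:
  series:
    - [0,0,0,0]
    - [0,0,0,0]
    - [0,0,0,0]
    - [0,0,0,0]
    - [0,0,0,0]

```text
time: 46.4
ee_pos: [0.5018, -0.294, 0.2045]
tcp_rot: [180.0, 0.0, 97.1]
wrist_force: [-0.3, -1.1, -0.8]
opening: 0.0549
grasp_force: 0.0
```

```bash
python3 - <<'E'
from h import *
c=bot.camera("top");cv2.imwrite("pics/t8.png",cv2.resize(c["color"][90:270,75:310],None,fx=3.3,fy=3.3,interpolation=cv2.INTER_CUBIC))
c=bot.camera("scene");cv2.imwrite("pics/s8.png",cv2.resize(c["color"][170:340,190:470],None,fx=2.8,fy=2.8,interpolation=cv2.INTER_CUBIC))
o=bot.get_obs();print(o["time"],o["ee_pos"])
E
```

```text
46.5 [ 0.50177822 -0.29428077  0.2043218 ]
```

View pics/t8.png

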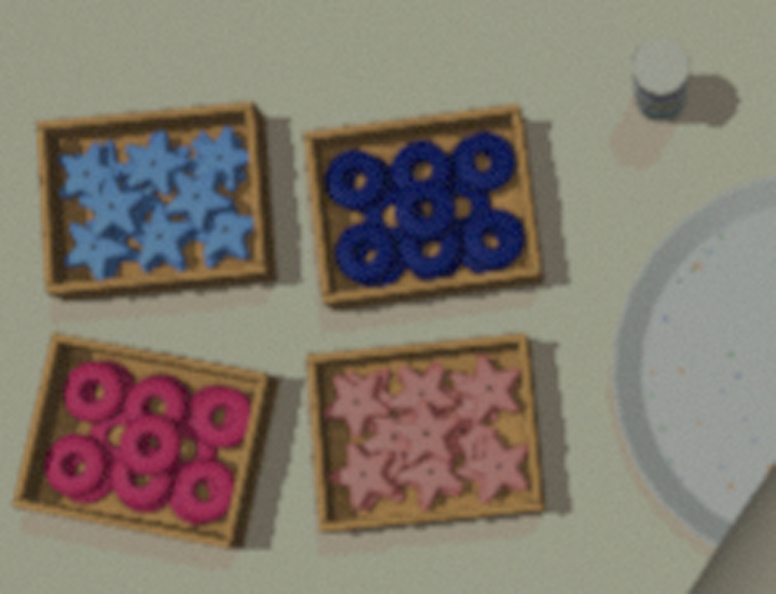

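View pics/s8.png

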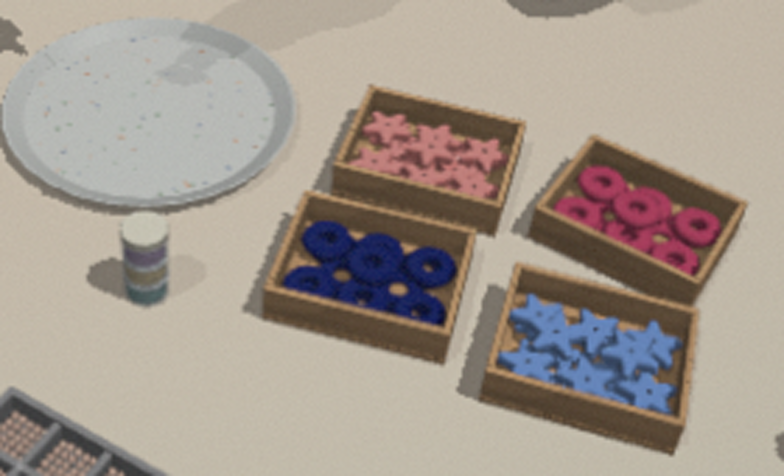

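The plate is empty and the jars still stand, at top crop (660,80). In the same crop all five beads lie flat mid-box: blue stars side by side at (113,207) and (197,197), blue donut (427,208), pink donut (150,443), pink star (425,432).

```bash
python3 -c "
from workcell import bot
print(bot.job_done())"
```

```text
the job is handed in; nothing more can be done
None
```

The job is handed in at about 46.5 s on the robot's clock: all five beads were set down gently, flat in their own boxes with the two blue stars side by side, and the jar column was left standing where it was.

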